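# Lock the keeper against the domino row

## Task

Pack up the dominoes for carrying: raise the keeper's release bar and hold it up while you slide the keeper along the tray against the row, until the row is closed up and the sprung end pad gives about half way, never squeezing so hard that the pad is driven onto its stop. Then let go so that the bar drops right down into a notch and the keeper stays locked with the row still held under light pressure. If the bar rests on top between two notches, ease the keeper back a little until it drops in; leave the cup, glass and bowl alone.

Things in the scene. Friction and masses are not known exactly. Their poses are not given: they have to be found in the camera images.
- tray: open wooden carrying tray, fixed to the table, 114 mm wide (its x), 440 mm long (its y), floor 15 mm above the table. Origin: centre of its underside, at table height; z up. A trough 53 mm wide with 12 mm walls runs along y in the middle; the keeper slides in it towards +y to close up on the row. At the +y end a wooden end block, 34 mm high, carries the sprung pad
- pad_zone (a point): fixed mark on the tray, 109 mm on +y of its centre, 28 mm above the table. The unpressed face of the sprung cork pad, which faces the row, is within 25 mm of it along y; its true place varies and is not reported. The pad gives from 1.2 N, stiffens by 0.3 N per mm, and is on its hard stop after 26 mm, at 9 N. The row closed up is 60 mm long
- strip_mid (a point): fixed mark at the tray's centre, 30 mm above the table, level with the tops of the two steel notch strips beside the trough (40 mm either side of its centre line). Notches every 10 mm: gaps 6 mm, lands 4 mm, from about 70 mm on -y of the mark to over 95 mm on +y. Where exactly the notches lie along y varies and is not reported
- keeper: aluminium block sliding in the trough, 46 mm wide, 40 mm long; origin on its centre line at table height, axes as the tray's. Its front face, which meets the row, is 20 mm on +y of the origin, 41 mm high. Slides only along the tray's y, with 3 N drag. Parked at first 100 to 140 mm on -y of the tray's centre, where the lowered bar keeps it from passing on to the strips
- release_bar (a joint): height of the keeper's spring-loaded release bar, m. 0 = fully down; the two 3.5 mm thick teeth under it then stand 8.5 mm deep in a notch, locked. 0.0085: teeth rest on lands, not locked; their friction can hold there. Free to slide above 0.009; hard stop at 0.017. A spring pulls it down with 3 N at 0, 5.5 N at the stop; pushing hard sideways on the grip can keep it from dropping
- bar_grip (a point): centre of the release bar's black grip: level bar 56 mm long across the tray (tray x), 14 mm wide (tray y), 14 mm high, straight above the keeper's origin, 83 mm above the table when down; moves with keeper and bar. Two 6 mm legs, 22 mm either side of its middle, carry it; about 29 mm free under it. No other part of the tray is higher than 60 mm
- domino1: black acrylic domino number 1 of 6 in the row, counted from the keeper; 50 x 10 x 25 mm, 16 g, stands on its long edge across the trough with its 10 mm thickness along the tray's y. Loose, with gaps to its neighbours at the start. Origin: centre of its underside, z up
- domino2: black acrylic domino number 2 of 6 in the row, counted from the keeper; 50 x 10 x 25 mm, 16 g, stands on its long edge across the trough with its 10 mm thickness along the tray's y. Loose, with gaps to its neighbours at the start. Origin: centre of its underside, z up
- domino3: black acrylic domino number 3 of 6 in the row, counted from the keeper; 50 x 10 x 25 mm, 16 g, stands on its long edge across the trough with its 10 mm thickness along the tray's y. Loose, with gaps to its neighbours at the start. Origin: centre of its underside, z up
- domino4: black acrylic domino number 4 of 6 in the row, counted from the keeper; 50 x 10 x 25 mm, 16 g, stands on its long edge across the trough with its 10 mm thickness along the tray's y. Loose, with gaps to its neighbours at the start. Origin: centre of its underside, z up
- domino5: black acrylic domino number 5 of 6 in the row, counted from the keeper; 50 x 10 x 25 mm, 16 g, stands on its long edge across the trough with its 10 mm thickness along the tray's y. Loose, with gaps to its neighbours at the start. Origin: centre of its underside, z up
- domino6: black acrylic domino number 6 of 6 in the row, counted from the keeper; 50 x 10 x 25 mm, 16 g, stands on its long edge across the trough with its 10 mm thickness along the tray's y. Loose, with gaps to its neighbours at the start. Origin: centre of its underside, z up
- cup: bystander: white ceramic coffee cup, 76 mm across, 62 mm high, handle on its +y side; origin under its centre
- glass: bystander: empty amber glass, 72 mm across, 95 mm high; origin under its centre
- bowl: bystander: small red plastic bowl, 104 mm across, 40 mm high; origin under its centre
Things that resemble listed ones, but are neither listed nor needed, are in the scene too. Leave any orange or red look-alike of the domino6 alone.

How it is judged (in metres and radians):
On the way, in this order (a step that is already met when the one before it is completed fails the run):
1. the release bar is raised clear of the notches (above 9.5 mm) (value of joint release_bar above 0.0095 m), for 0.1 s.
2. with the bar up, the keeper presses on the row (more than 2 N on the nearest domino) (value of joint release_bar above 0.0085 m and contact force between keeper and domino1 above 2 N), for 0.1 s.
At the end, for the whole second after the job is handed in: The release bar is down in a notch (joint below 4 mm), the keeper is at rest and presses on the nearest domino with 1 to 7.5 N, and all six dominoes stand upright (within 0.2 rad) on the tray floor (undersides less than 20 mm above the tray's underside) (value of joint release_bar below 0.004 m and contact force between keeper and domino1 between 1 and 7.5 N and linear speed of keeper below 0.005 m/s and angle between each of domino1, domino2, domino3, domino4, domino5, domino6's own z axis and vertical below 0.2 rad and z of each of domino1, domino2, domino3, domino4, domino5, domino6 in the frame of tray below 0.02 m); the robot touches nothing.
It fails at once if the row is squeezed: more than 14 N between keeper and nearest domino (contact force between keeper and domino1 above 14 N).
It fails at once if the cup is pushed more than 20 mm or tipped (distance of cup from where it was at the start of the episode above 0.02 m or angle between cup's own z axis and vertical above 0.35 rad).
It fails at once if the glass is pushed more than 20 mm or tipped (distance of glass from where it was at the start of the episode above 0.02 m or angle between glass's own z axis and vertical above 0.35 rad).
It fails at once if the bowl is pushed more than 20 mm or tipped (distance of bowl from where it was at the start of the episode above 0.02 m or angle between bowl's own z axis and vertical above 0.35 rad).
It also fails if it takes over 64 s, if anything falls off the work surface, if the arm or the gripper's body presses on something with over 40 N, if the wrist force passes 120 N, or if a joint passes its speed limit or range.

## Robot

A 6-joint arm with a two-finger parallel gripper is mounted at the origin on the work surface. World frame = base frame: x ahead of the robot, y to its left, z up, the work surface at z = 0. Lengths are in mm, angles in degrees, forces in N, time in s.
With the tool pointing down it reaches from about 350 to 950 mm from the base axis. Payload 17.4 kg.
Tool frame: the origin (TCP) lies midway between the tips of the shut fingers; the grasp point (between the pads) lies 19 mm behind it; y points along the fingers, z is the direction in which the jaws open and shut, and the axes are right-handed (so a half turn about y gives the same grasp; the last joint's range is limited). The gripper opens to 93 mm and grips with 3 to 60 N. Pads are 15 mm wide; open, the fingers measure 128 mm over their backs; the gripper's body (75 mm by 188 mm) begins 65 mm behind the grasp point.
Start: joints at [62.12, 6.646, 82.598, -0, 90.757, -2.166], TCP at [292.881, 608.156, 218.646] pointing down, gripper open.
Joint ranges: [-162.19, 162.19], [-47.58, 125.68], [4.15, 143.07], [-65.23, 245.23], [0.69, 171.88], [-170.13, 170.13]. Speed limits (degrees/s): [108.29, 108.29, 127.2, 180, 180, 180].

## Interface

Orientations are given as a 3x3 rotation matrix whose columns are the frame's x, y, z axes.
In Python, from rig import readout, eyes, workorder gives the robot as it stands.
- The arm moves only by the shell command python3 -m inch 'ROWS'. ROWS is JSON, a list that holds one entry, the list of rows, each a list of 7 numbers: the turn, a rotation vector about the tool's x, y, z in rad, then the shift along the tool's x, y, z in cm, then the opening, from -1 (shut) to 1 (fully open). A call has 1 to 20 rows; each row shifts and turns the pose as measured when the row begins, along the tool's axes as they then stand; what a row does not reach is not made up. A row lasts 1/10 s, in which the tool goes at most 50 mm and 8.59 degrees, less where a joint would pass 70% of its speed; a pose out of reach is approached as far as the arm can. A call is refused whole if a number of a shift passes 5 or a number of a turn 0.15, either way. A call with a gripper value outside its range is refused whole. The fingers move at their own pace and stop on an object; the grip force is fixed at half the most. Time passes only in rows, so rows that do not move let the fingers close. It gives the time, the measured TCP pose, the force and the opening at its end, in the units of the state.
- readout.get_state(): the state, without advancing time (a new reading comes with each control period).
- eyes.snapshot(name): name is "scene" or "side" or "wrist"; returns the picture (384x512x3 uint8, blue, green, red); there is no depth.
- eyes.get_calibration(name): a dict with "fovy" (degrees; the focal length in pixels is half the picture's height over the tangent of half this angle, whatever the lens; pixels are square), "cx", "cy" (the principal point, pixels), "pose" (4x4, takes a point from camera to world coordinates); the wrist camera has in their place "mount" (4x4, takes a point from camera to tool coordinates, whose origin is the TCP and whose axes are the tool frame's). Camera axes: x right, y up, looking along -z (the intrinsics and any distortion apply to the point x, -y, -z); pixel columns grow to the right and rows downward; lengths in mm; the calibration is good to about 2 mm. A picture is of the moment at which its call begins: read the wrist's pose just before it. get_calibration takes no time and is no camera call.
- workorder.hand_in(): hands the job in, once; it reports no verdict.
The state is a dict: "time": time; "qpos": joint angles; "joint_velocities": joint speeds; "joint_torque": joint torques, N m; "ee_pos": TCP position; "eef_rot": TCP orientation; "wrist_force": force on the tool from outside, world axes, zero at the start; "torque": the same for the moment, N m; "grip_width": opening from 0.0 (shut) to 1.0 (fully open).
Only numpy, scipy, OpenCV 4.12 (cv2) and the standard library are available. Lean on these libraries where they do the work, as an engineer would, in place of code of your own. Each camera call takes 0.05 s, during which the arm holds its last target.

## Working session

There is one attempt and no reset: what is moved stays moved. The work goes in short steps, Python scripts to look and compute and a shell command to move; the robot and the scene stay as the last step left them, time stands still between calls to the robot, and variables do not carry over. Pictures are saved under pics/ and viewed, and the job is handed in when it is done.

```bash
ls; mkdir -p pics; python3 - <<'E'
from rig import readout, eyes
import cv2
s=readout.get_state()
for k,v in s.items(): print(k,v)
for n in("scene","side","wrist"):
    print(n,eyes.get_calibration(n))
    cv2.imwrite(f"pics/{n}0.png",eyes.snapshot(n))
E
```

```text
pics
time 0.0
qpos [ 6.21204038e+01  6.67327260e+00  8.26361069e+01 -1.45403422e-03
  9.07570497e+01 -2.16716024e+00]
joint_velocities [-0.01240097  0.00034896  0.07509736  0.01557668 -0.03257718  0.0206433 ]
joint_torque [-3.74587471e-03 -7.21260738e+01 -6.22617245e+01  7.79798627e-02
  2.37083231e-02 -1.17014056e-04]
ee_pos [292.78219101 607.96145878 217.91130184]
eef_rot [[ 9.00982731e-01 -5.19725999e-04  4.33854640e-01]
 [-4.33854951e-01 -1.03670317e-03  9.00982135e-01]
 [-1.84853591e-05 -9.99999328e-01 -1.15953735e-03]]
wrist_force [-0.21399728 -0.35544865  0.03596038]
torque [ 0.03617976 -0.0504526  -0.02046213]
grip_width 1.0003561905089766
scene {'fovy': 45.783943838194375, 'cx': 259.3013815453938, 'cy': 193.4007206014553, 'pose': array([[-8.26187617e-01, -4.74981233e-01,  3.02996450e-01,
         8.32996478e+02],
       [ 5.63375228e-01, -6.91993891e-01,  4.51389861e-01,
         4.54109036e+02],
       [-4.73002014e-03,  5.43633408e-01,  8.39309445e-01,
         8.82497408e+02],
       [ 0.00000000e+00,  0.00000000e+00,  0.00000000e+00,
         1.00000000e+00]])}
side {'fo
[... 162 characters left out ...]
e+02],
       [-3.37724084e-01,  5.53405092e-01, -7.61370637e-01,
        -6.37042191e+02],
       [ 7.64418735e-04,  8.09058265e-01,  5.87727947e-01,
         6.08821632e+02],
       [ 0.00000000e+00,  0.00000000e+00,  0.00000000e+00,
         1.00000000e+00]])}
wrist {'fovy': 58.71608915610619, 'cx': 262.37730355306036, 'cy': 190.52670541441879, 'mount': array([[-1.24945506e-03, -9.63834744e-01, -2.66497701e-01,
        -7.42783623e+01],
       [ 1.63694097e-03,  2.66495581e-01, -9.63834750e-01,
        -1.66351962e+02],
       [ 9.99997880e-01, -1.64050921e-03,  1.24476633e-03,
         2.58330413e-02],
       [ 0.00000000e+00,  0.00000000e+00,  0.00000000e+00,
         1.00000000e+00]])}
```

View pics/scene0.png

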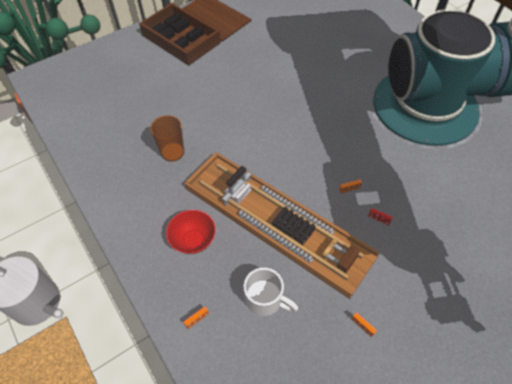

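View pics/side0.png

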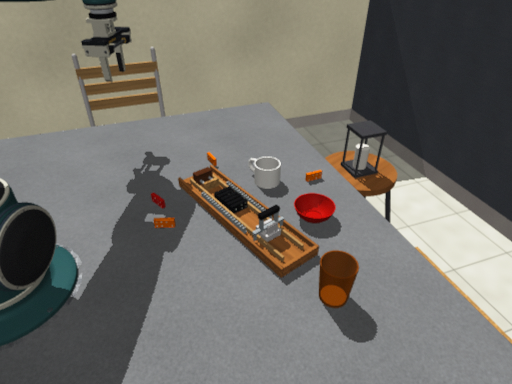

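View pics/wrist0.png

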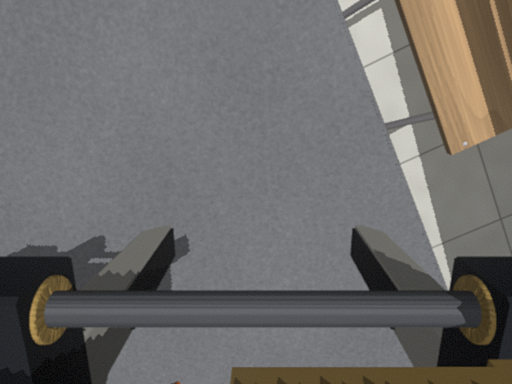

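```bash
cat > h.py <<'E'
import numpy as np, cv2
from rig import readout, eyes
def ray(n,u,v,pose=None):
    c=eyes.get_calibration(n); f=192/np.tan(np.radians(c["fovy"]/2))
    P=c["pose"] if n!="wrist" else pose@c["mount"]
    d=P[:3,:3]@np.array([(u-c["cx"])/f,-(v-c["cy"])/f,-1.])
    return P[:3,3],d/np.linalg.norm(d)
def plane(n,u,v,z,pose=None):
    o,d=ray(n,u,v,pose); return o+d*(z-o[2])/d[2]
def tcp():
    s=readout.get_state(); T=np.eye(4); T[:3,:3]=s["eef_rot"]; T[:3,3]=s["ee_pos"]; return T
def tri(a,b):
    (o1,d1),(o2,d2)=a,b
    t=np.linalg.lstsq(np.c_[d1,-d2],o2-o1,rcond=None)[0]
    p,q=o1+t[0]*d1,o2+t[1]*d2; return (p+q)/2,np.linalg.norm(p-q)
def proj(n,p,pose=None):
    c=eyes.get_calibration(n); f=192/np.tan(np.radians(c["fovy"]/2))
    P=c["pose"] if n!="wrist" else pose@c["mount"]
    q=np.linalg.inv(P)@np.r_[p,1]
    return c["cx"]+f*q[0]/-q[2], c["cy"]-f*q[1]/-q[2]
E
python3 - <<'E'
import cv2
a=cv2.imread("pics/scene0.png")[145:300,175:385]; b=cv2.imread("pics/side0.png")[160:275,170:325]
cv2.imwrite("pics/sc_c.png",cv2.resize(a,None,fx=3.8,fy=3.8,interpolation=cv2.INTER_CUBIC))
cv2.imwrite("pics/si_c.png",cv2.resize(b,None,fx=5,fy=5,interpolation=cv2.INTER_CUBIC))
E
```

```text
(no output)
```

View pics/sc_c.png

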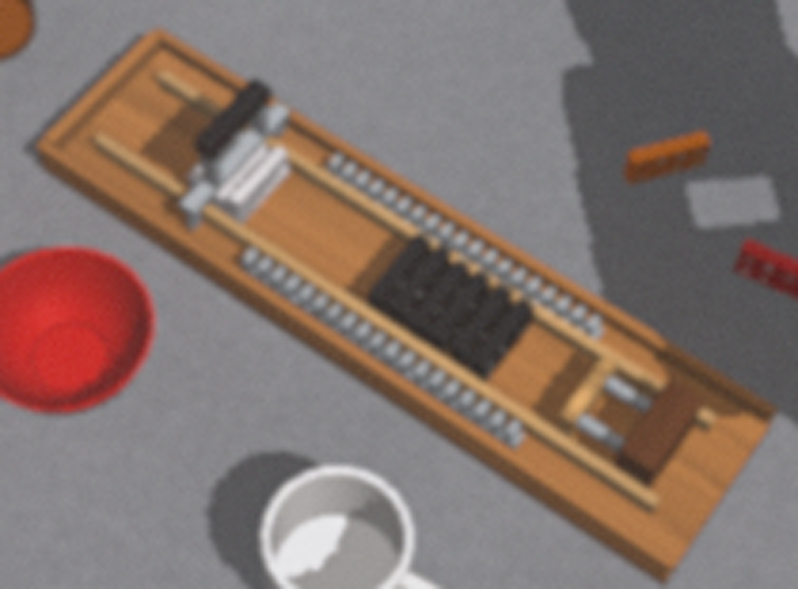

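View pics/si_c.png

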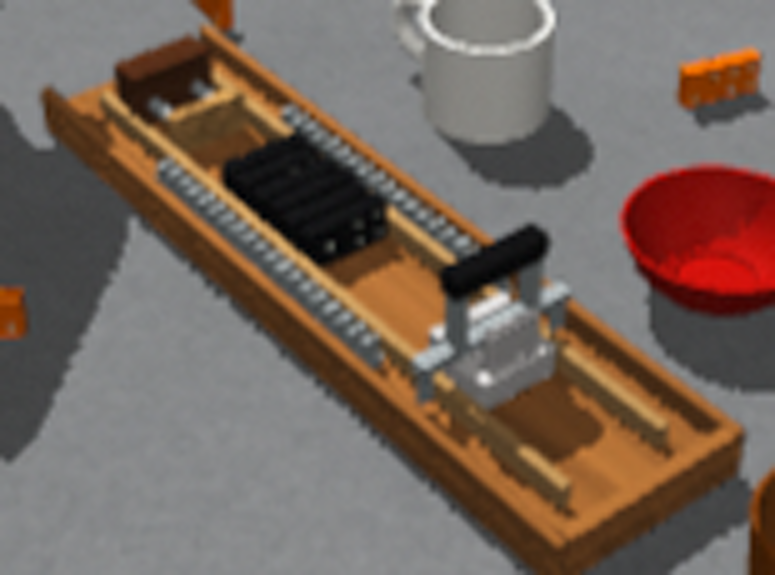

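```bash
python3 - <<'E'
from h import *
S=lambda x,y:(175+(x+.5)/3.8-.5,145+(y+.5)/3.8-.5)
D=lambda x,y:(170+(x+.5)/5-.5,160+(y+.5)/5-.5)
def t(n,a,b):
    p,e=tri(ray("scene",*S(*a)),ray("side",*D(*b))); print(n,p.round(1),round(e,1)); return p
t("grip",(233,117),(497,262))
t("gripA(far end)",(205,147),(540,243)); t("gripB",(262,88),(450,280))
t("c1",(157,30),(562,548)); t("c2",(38,150),(742,440)); t("c3",(775,412),(45,92))
t("block",(700,388),(117,70))
for a in[(157,30),(38,150),(775,412),(665,570)]: print(plane("scene",*S(*a),24).round(1))
for a in[(562,548),(742,440),(45,92),(205,30)]: print("side",plane("side",*D(*a),24).round(1))
E
```

```text
grip [561.  -41.5  84.8] 1.3
gripA(far end) [584.9 -34.   83.6] 1.9
gripB [536.5 -48.1  86.2] 0.3
c1 [ 544.4 -160.5   27. ] 1.1
c2 [ 648.5 -125.6   22.5] 1.1
c3 [404.3 254.   25.9] 1.9
block [441.  226.3  50.1] 4.1
[ 542.9 -162.4   24. ]
[ 649.3 -124.9   24. ]
[402.4 253.7  24. ]
[510.3 288.5  24. ]
side [ 546.1 -158.3   24. ]
side [ 647.2 -126.7   24. ]
side [405.4 256.1  24. ]
side [507.7 290.2  24. ]
```

```bash
python3 -m inch '[[[0,-0.13,0,0,0,0,0],[0,-0.13,0,0,0,0,0],[0,-0.13,0,0,0,0,0],[0,-0.13,0,0,0,0,0],[0,-0.13,0,0,0,0,0],[0,-0.125,0,0,0,0,0],[0,0,0,0,0,0,0]]]'; python3 - <<'E'
from h import *
T=tcp();print(T.round(3)); y=T[:3,2];print(np.degrees(np.arctan2(y[1],y[0])))
print(T[:3,:3].T@(np.array([561,-41.5,150])-T[:3,3]), readout.get_state()["qpos"].round(1))
E
```

```text
time: 0.85
ee_pos: [292.5, 607.4, 215.7]
eef_rot: [[0.937, -0.002, -0.349], [0.349, -0.004, 0.937], [-0.003, -1.0, -0.003]]
wrist_force: [0.5, -1.4, 0.8]
grip_width: 0.508
[[ 9.37000e-01 -2.00000e-03 -3.49000e-01  2.92517e+02]
 [ 3.49000e-01 -4.00000e-03  9.37000e-01  6.07421e+02]
 [-3.00000e-03 -1.00000e+00 -3.00000e-03  2.15743e+02]
 [ 0.00000e+00  0.00000e+00  0.00000e+00  1.00000e+00]]
110.40346927401129
[  25.63368556   67.75651005 -701.60973786] [ 62.1   6.8  82.7   0.   90.8 -48.3]
```

```bash
python3 -m inch '[[[0,0,0,0.2,0,-5,0],[0,0,0,0.2,0,-5,0],[0,0,0,0.2,0,-5,0],[0,0,0,0.2,0,-5,0],[0,0,0,0.2,0,-5,0],[0,0,0,0.2,0,-5,0],[0,0,0,0.2,0,-5,0],[0,0,0,0.2,0,-5,0],[0,0,0,0.2,0,-5,0],[0,0,0,0.2,0,-5,0],[0,0,0,0.2,0,-5,0],[0,0,0,0,0,0,0]]]'; python3 - <<'E'
from h import *
T=tcp();y=T[:3,2];print(np.degrees(np.arctan2(y[1],y[0])))
print(T[:3,:3].T@(np.array([561,-41.5,150])-T[:3,3]), readout.get_state()["qpos"].round(1))
E
```

```text
time: 2.05
ee_pos: [492.9, 90.8, 215.3]
eef_rot: [[0.953, -0.002, -0.302], [0.302, -0.007, 0.953], [-0.004, -1.0, -0.006]]
wrist_force: [0.2, 1.0, -0.4]
grip_width: 0.499
107.58778981359961
[  25.20467104   66.06541772 -146.31885962] [  7.7 -15.3 103.6  -0.4  91.8 -99.9]
```

```bash
python3 -m inch '[[[0,-0.02,0,0.8,0,-4.8,0],[0,0,0,0.8,0,-4.8,0],[0,0,0,0.8,2,-4.8,0],[0,0,0,0,2,0,0],[0,0,0,0,0,0,0],[0,0,0,0,0,0,0]]]'; python3 - <<'E'
from h import *
T=tcp();y=T[:3,2];print(np.degrees(np.arctan2(y[1],y[0])))
print(T[:3,:3].T@(np.array([561,-41.5,84])-T[:3,3]))
im=eyes.snapshot("wrist"); cv2.imwrite("pics/w1.png",im); np.save("T1.npy",T)
print(proj("wrist",[561,-41.5,90],T))
cv2.imwrite("pics/s1.png",cv2.resize(eyes.snapshot("scene")[100:320,150:400],None,fx=2.5,fy=2.5))
E
```

```text
time: 2.65
ee_pos: [559.8, -37.2, 176.9]
eef_rot: [[0.954, -0.0, -0.301], [0.301, -0.005, 0.954], [-0.002, -1.0, -0.005]]
wrist_force: [0.3, -0.3, 1.0]
grip_width: 0.501
107.52886849285733
[ 6.46897998e-02  9.29508321e+01 -3.99576923e+00]
(np.float64(257.0513490215438), np.float64(196.09454866626604))
```

View pics/w1.png

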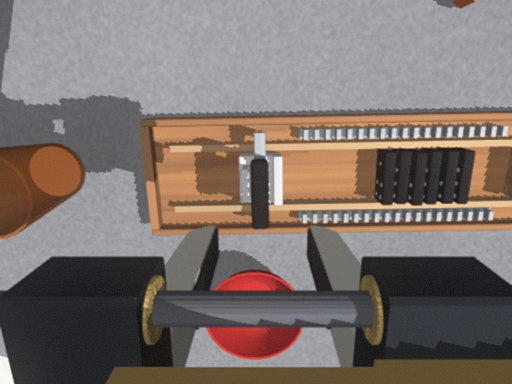

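View pics/s1.png

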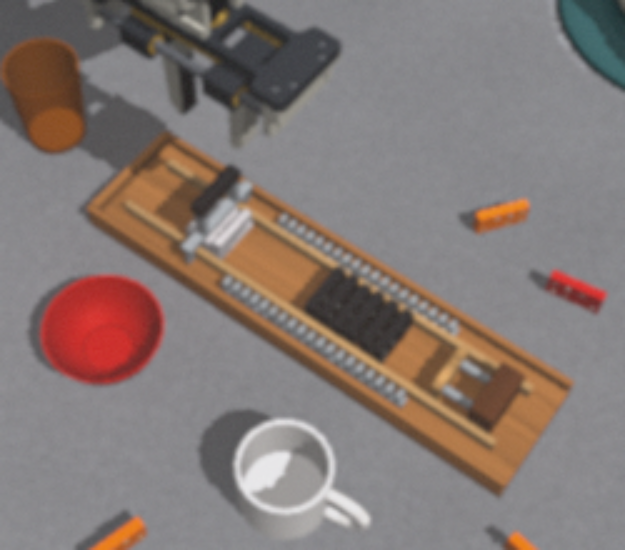

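```bash
python3 -m inch '[[[0,-0.02,0,0,3,-0.2,0],[0,0,0,0,3,0,0],[0,0,0,0,2.5,0,0],[0,0,0,0,0,0,0],[0,0,0,0,0,0,0]]]'; python3 - <<'E'
from h import *
T=tcp();y=T[:3,2];print(np.degrees(np.arctan2(y[1],y[0])))
print(T[:3,:3].T@(np.array([561,-41.5,66])-T[:3,3]))
im=eyes.snapshot("wrist"); cv2.imwrite("pics/w2.png",im)
print(proj("wrist",[561,-41.5,90],T))
E
```

```text
time: 3.25
ee_pos: [562.4, -35.0, 97.4]
eef_rot: [[0.946, 0.01, -0.325], [0.325, -0.006, 0.946], [0.007, -1.0, -0.009]]
wrist_force: [-0.3, -0.5, 0.8]
grip_width: 0.505
108.97186296124126
[-3.68508066 31.39627906 -5.35159877]
(np.float64(251.7225302508405), np.float64(230.76544250430885))
```

View pics/w2.png

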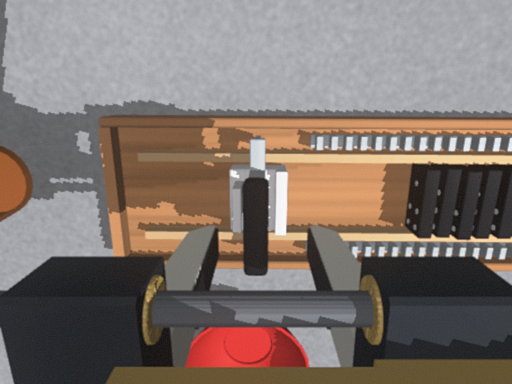

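```bash
python3 -m inch '[[[0,0,0,-0.4,1.5,-0.3,0],[0,0,0,0,1.6,0,0],[0,0,0,0,0,0,0],[0,0,0,0,0,0,0]]]'; python3 - <<'E'
from h import *
T=tcp()
print(T[:3,:3].T@(np.array([561,-41.5,66])-T[:3,3]))
im=eyes.snapshot("wrist"); cv2.imwrite("pics/w3.png",im)
cv2.imwrite("pics/s3.png",cv2.resize(eyes.snapshot("side")[150:280,170:330],None,fx=4,fy=4,interpolation=cv2.INTER_CUBIC))
E
```

```text
time: 3.7
ee_pos: [560.9, -39.6, 67.1]
eef_rot: [[0.946, 0.014, -0.325], [0.325, -0.007, 0.946], [0.011, -1.0, -0.011]]
wrist_force: [1.3, 0.8, 0.5]
grip_width: 0.504
[-0.56914284  1.12460922 -1.79416538]
```

View pics/w3.png

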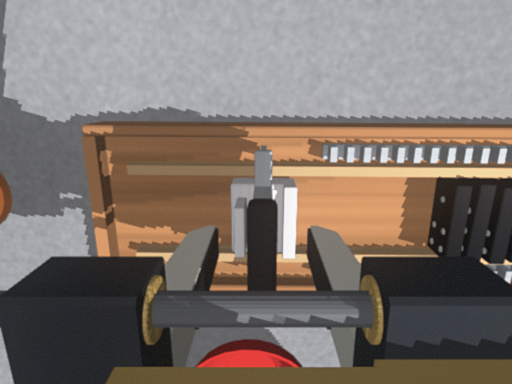

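View pics/s3.png

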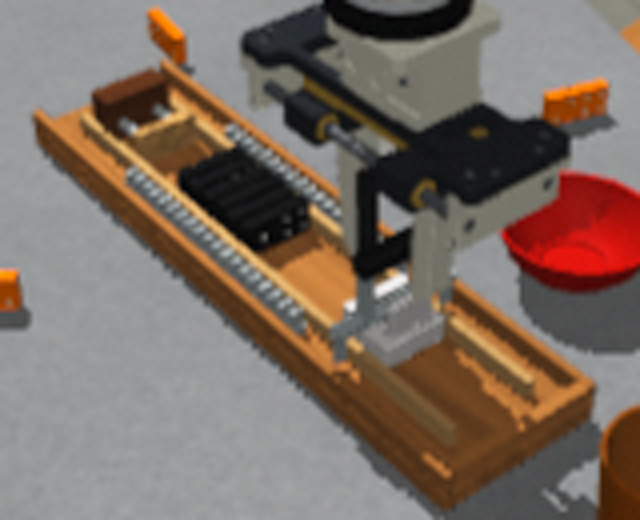

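```bash
python3 -m inch '[[[0,0,0,0,0,0,-1],[0,0,0,0,0,0,-1],[0,0,0,0,0,0,-1],[0,0,0,0,0,0,-1],[0,0,0,0,0,0,-1],[0,0,0,0,0,0,-1]]]'; python3 -m inch '[[[0,0,0,0,0,0,-1],[0,0,0,0,0,0,-1]]]'
```

```text
time: 4.4
ee_pos: [561.6, -39.7, 68.5]
eef_rot: [[0.946, 0.016, -0.325], [0.325, -0.007, 0.946], [0.013, -1.0, -0.012]]
wrist_force: [-0.1, -0.5, -0.0]
grip_width: 0.145
time: 4.6
ee_pos: [561.6, -39.6, 68.5]
eef_rot: [[0.946, 0.016, -0.325], [0.325, -0.007, 0.946], [0.013, -1.0, -0.012]]
wrist_force: [0.4, -0.8, 1.2]
grip_width: 0.145
```

```bash
python3 -m inch '[[[0,0,0,0,-0.4,0,-1],[0,0,0,0,-0.4,0,-1],[0,0,0,0,-0.3,0,-1],[0,0,0,0,0,0,-1],[0,0,0,0,0,0,-1]]]';  python3 - <<'E'
from h import *
im=eyes.snapshot("wrist"); cv2.imwrite("pics/w4.png",im)
cv2.imwrite("pics/s4.png",cv2.resize(eyes.snapshot("side")[150:280,170:330],None,fx=4,fy=4,interpolation=cv2.INTER_CUBIC))
E
```

```text
time: 5.1
ee_pos: [561.4, -39.6, 79.9]
eef_rot: [[0.946, 0.016, -0.325], [0.325, -0.007, 0.946], [0.013, -1.0, -0.012]]
wrist_force: [2.6, -0.6, -4.5]
grip_width: 0.146
```

View pics/s4.png

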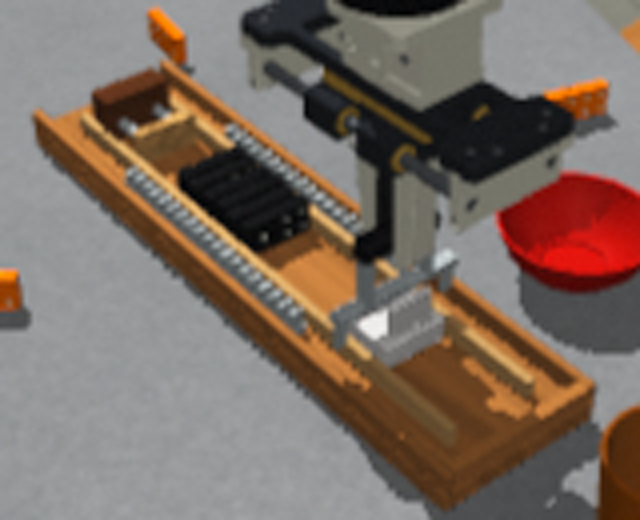

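View pics/w4.png

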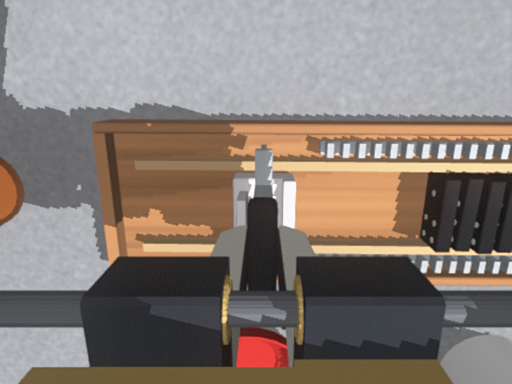

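```bash
python3 -m inch '[[[0,0,0,0,-0.15,0,-1],[0,0,0,0,-0.02,0.5,-1],[0,0,0,0,-0.02,0.7,-1],[0,0,0,0,-0.02,0.7,-1],[0,0,0,0,-0.02,0.7,-1],[0,0,0,0,-0.02,0.7,-1],[0,0,0,0,-0.02,0.5,-1],[0,0,0,0,0,0,-1]]]';  python3 - <<'E'
from h import *
S=lambda x,y:(175+(x+.5)/3.8-.5,145+(y+.5)/3.8-.5)
D=lambda x,y:(170+(x+.5)/5-.5,160+(y+.5)/5-.5)
c=np.array([526.5,64.6,0]);ya=np.array([-.325,.946,0])
T=tcp();print("grip u",ya@(T[:3,3]-c),np.array([.946,.325,0])@(T[:3,3]-c))
for z in(36,41): print("pad",ya@(plane("scene",*S(583,382),z)-c),ya@(plane("side",*D(205,120),z)-c))
print("dom near",ya@(plane("scene",*S(395,262),40)-c), "far",ya@(plane("scene",*S(508,336),40)-c),"side near",ya@(plane("side",*D(350,225),40)-c))
im=eyes.snapshot("wrist"); cv2.imwrite("pics/w5.png",im)
cv2.imwrite("pics/s5.png",cv2.resize(eyes.snapshot("side")[150:280,170:330],None,fx=4,fy=4,interpolation=cv2.INTER_CUBIC))
E
```

```text
time: 6.0
ee_pos: [548.1, -0.4, 82.1]
eef_rot: [[0.945, 0.017, -0.325], [0.325, -0.007, 0.946], [0.013, -1.0, -0.012]]
wrist_force: [3.6, -0.6, -4.8]
grip_width: 0.149
grip u -68.45797061103605 -0.6892906636306805
pad 127.68699396521434 125.17610293585683
pad 128.52088428481704 118.90440109583518
dom near 3.1675060090011464 far 80.34864444378168 side near -2.706096600388668
```

View pics/s5.png

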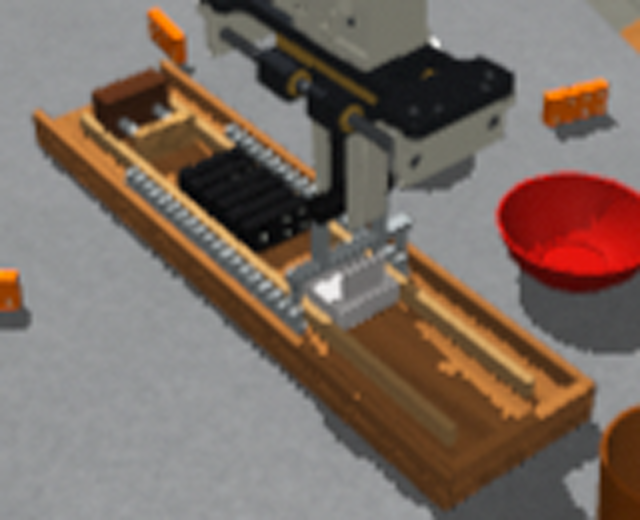

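View pics/w5.png

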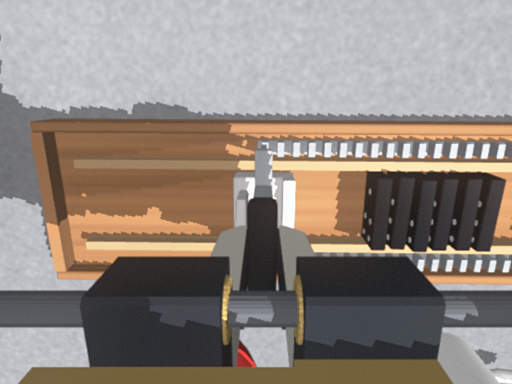

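```bash
python3 -m inch '[[[0,0,0,0.05,-0.02,0.6,-1],[0,0,0,0.02,-0.02,0.8,-1],[0,0,0,0,-0.02,0.8,-1],[0,0,0,0,-0.02,0.8,-1],[0,0,0,0,-0.02,0.8,-1],[0,0,0,0,-0.02,0.5,-1],[0,0,0,0,-0.01,0.4,-1],[0,0,0,0,-0.01,0.4,-1],[0,0,0,0,-0.01,0.4,-1],[0,0,0,0,-0.01,0.4,-1],[0,0,0,0,-0.01,0.4,-1],[0,0,0,0,-0.01,0.4,-1]]]';  python3 - <<'E'
from h import *
c=np.array([526.5,64.6,0]);ya=np.array([-.325,.946,0])
s=readout.get_state();T=tcp();print("grip u",ya@(T[:3,3]-c),np.array([.946,.325,0])@(T[:3,3]-c),s["wrist_force"]@ya)
im=eyes.snapshot("wrist"); cv2.imwrite("pics/w6.png",im)
E
```

```text
time: 7.3
ee_pos: [525.3, 67.4, 83.0]
eef_rot: [[0.946, 0.016, -0.324], [0.324, -0.008, 0.946], [0.013, -1.0, -0.013]]
wrist_force: [3.8, -2.9, -5.3]
grip_width: 0.147
grip u 3.0243557106153216 -0.2658885202991836 -3.9958701454555556
```

View pics/w6.png

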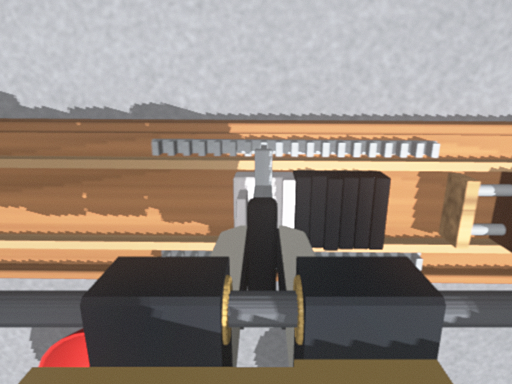

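```bash
python3 -m inch '[[[0,0,0,0,0,0.4,-1],[0,0,0,0,0,0.4,-1],[0,0,0,0,0,0.4,-1],[0,0,0,0,0,0.4,-1],[0,0,0,0,0,0.4,-1],[0,0,0,0,0,0.4,-1],[0,0,0,0,0,0.4,-1],[0,0,0,0,0,0.4,-1]]]';  python3 - <<'E'
from h import *
c=np.array([526.5,64.6,0]);ya=np.array([-.325,.946,0])
s=readout.get_state();T=tcp();print("grip u",ya@(T[:3,3]-c),np.array([.946,.325,0])@(T[:3,3]-c),s["wrist_force"]@ya)
im=eyes.snapshot("wrist"); cv2.imwrite("pics/w7.png",im)
E
```

```text
time: 8.15
ee_pos: [514.2, 100.0, 82.7]
eef_rot: [[0.946, 0.017, -0.324], [0.324, -0.008, 0.946], [0.013, -1.0, -0.013]]
wrist_force: [5.2, -2.1, -4.2]
grip_width: 0.149
grip u 37.51186386072428 -0.0852517969336176 -3.6785978177621046
```

View pics/w7.png

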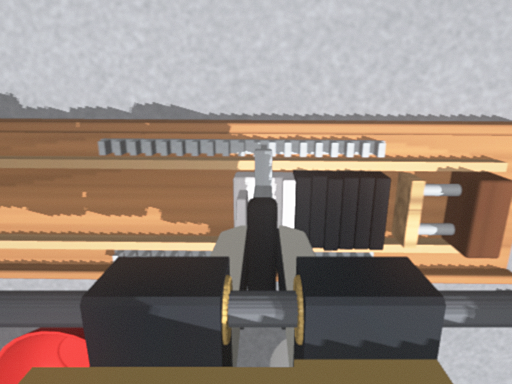

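```bash
python3 -m inch '[[[0,0,0,0,0,0.3,-1],[0,0,0,0,0,0.3,-1],[0,0,0,0,0,0.3,-1],[0,0,0,0,0,0.3,-1],[0,0,0,0,0,0.3,-1]]]';  cat > q.py <<'E'
from h import *
import sys
c=np.array([526.5,64.6,0]);ya=np.array([-.325,.946,0])
s=readout.get_state();T=tcp();print("grip u",ya@(T[:3,3]-c),np.array([.946,.325,0])@(T[:3,3]-c),T[2,3],s["wrist_force"]@ya,s["time"])
if len(sys.argv)>1:
    cv2.imwrite(f"pics/w{sys.argv[1]}.png",eyes.snapshot("wrist"))
E
python3 q.py 8
```

```text
time: 8.7
ee_pos: [509.1, 115.2, 82.6]
eef_rot: [[0.946, 0.017, -0.324], [0.325, -0.009, 0.946], [0.013, -1.0, -0.014]]
wrist_force: [4.8, -5.3, -4.8]
grip_width: 0.146
grip u 53.467834402332265 0.002660734773525981 82.57080204152692 -6.621257425973627 8.7
```

View pics/w8.png

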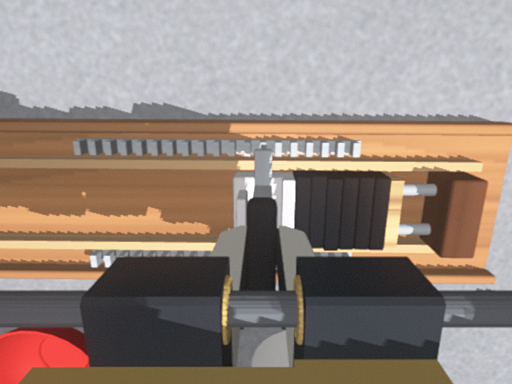

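```bash
python3 -m inch '[[[0,0,0,0,0,0.2,-1],[0,0,0,0,0,0.2,-1],[0,0,0,0,0,0,-1],[0,0,0,0,0,0,-1]]]'; python3 q.py 9; python3 - <<'E'
import cv2
a=cv2.imread("pics/w9.png")[125:180,180:380];cv2.imwrite("pics/w9c.png",cv2.resize(a,None,fx=4,fy=4,interpolation=cv2.INTER_CUBIC))
E
```

```text
time: 9.15
ee_pos: [507.9, 118.6, 82.6]
eef_rot: [[0.946, 0.018, -0.324], [0.324, -0.011, 0.946], [0.014, -1.0, -0.016]]
wrist_force: [4.9, -3.0, -5.3]
grip_width: 0.152
grip u 57.14575043988228 0.008708905467512795 82.64147617083884 -4.398795849806984 9.15
```

View pics/w9c.png

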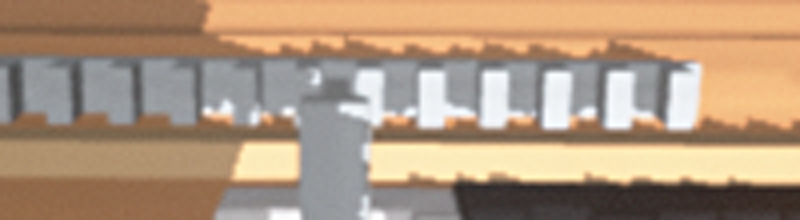

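```bash
python3 -m inch '[[[0,0,0,0,0.3,0,-1],[0,0,0,0,0.2,0,-1],[0,0,0,0,0,0,-1]]]'; python3 q.py; python3 -m inch '[[[0,0,0,0,0.2,0,-1],[0,0,0,0,0.1,0,-1],[0,0,0,0,0,0,-1]]]'; python3 q.py 10;  python3 - <<'E'
import cv2
a=cv2.imread("pics/w10.png")[125:200,180:380];cv2.imwrite("pics/w10c.png",cv2.resize(a,None,fx=4,fy=4,interpolation=cv2.INTER_CUBIC))
E
```

```text
time: 9.5
ee_pos: [508.0, 118.6, 77.2]
eef_rot: [[0.946, 0.018, -0.324], [0.325, -0.011, 0.946], [0.014, -1.0, -0.016]]
wrist_force: [4.6, -3.1, -4.5]
grip_width: 0.145
grip u 57.143176703127274 0.036303731954069704 77.22175870786513 -4.4412110842146175 9.5
time: 9.8
ee_pos: [508.0, 118.6, 73.8]
eef_rot: [[0.946, 0.018, -0.324], [0.324, -0.011, 0.946], [0.013, -1.0, -0.016]]
wrist_force: [4.2, -1.9, -2.8]
grip_width: 0.143
grip u 57.11190678611524 0.08407982900747253 73.83124930265537 -3.201325258119786 9.8
```

View pics/w10c.png

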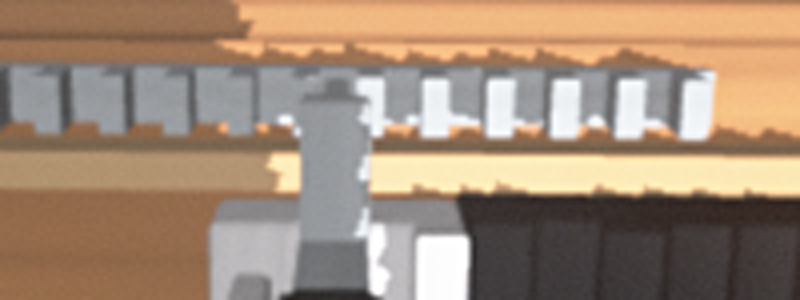

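```bash
python3 -m inch '[[[0,0,0,0,0.2,0,-1],[0,0,0,0,0.2,0,-1],[0,0,0,0,0,0,-1]]]'; python3 q.py
```

```text
time: 10.15
ee_pos: [508.0, 118.6, 69.7]
eef_rot: [[0.946, 0.018, -0.324], [0.325, -0.011, 0.946], [0.013, -1.0, -0.016]]
wrist_force: [4.5, -1.6, -3.5]
grip_width: 0.147
grip u 57.10522718625465 0.10424729866489091 69.65390569313205 -2.9547570610580185 10.15
```

Bar is about 1 mm above fully down, with no upward reaction. Release.

```bash
python3 -m inch '[[[0,0,0,0,0,0,0],[0,0,0,0,0,0,0],[0,0,0,0,0,0,0],[0,0,0,0,0,0,0]]]'; python3 -m inch '[[[0,0,0,0,-1,0,0],[0,0,0,0,-2,0,0],[0,0,0,0,-3,0,0],[0,0,0,0,-3,0,0],[0,0,0,0,-2,0,0],[0,0,0,0,0,0,0],[0,0,0,0,0,0,0]]]'; python3 q.py 11; python3 - <<'E'
from h import *
a=eyes.snapshot("side")[130:260,150:310];cv2.imwrite("pics/s11.png",cv2.resize(a,None,fx=4.5,fy=4.5,interpolation=cv2.INTER_CUBIC))
E
```

```text
time: 10.55
ee_pos: [507.7, 119.2, 70.2]
eef_rot: [[0.946, 0.017, -0.325], [0.325, -0.01, 0.946], [0.013, -1.0, -0.015]]
wrist_force: [0.4, -0.2, 0.5]
grip_width: 0.443
time: 11.25
ee_pos: [505.0, 120.6, 188.1]
eef_rot: [[0.946, 0.018, -0.325], [0.325, -0.009, 0.946], [0.014, -1.0, -0.015]]
wrist_force: [0.2, 0.3, -0.8]
grip_width: 0.499
grip u 59.913546949559915 -2.1121148614377367 188.05535291318316 0.1677933522444794 11.25
```

View pics/w11.png

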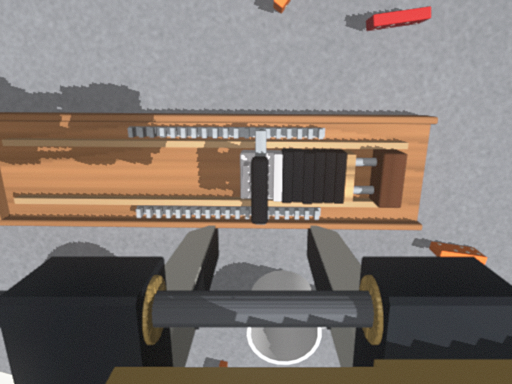

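View pics/s11.png

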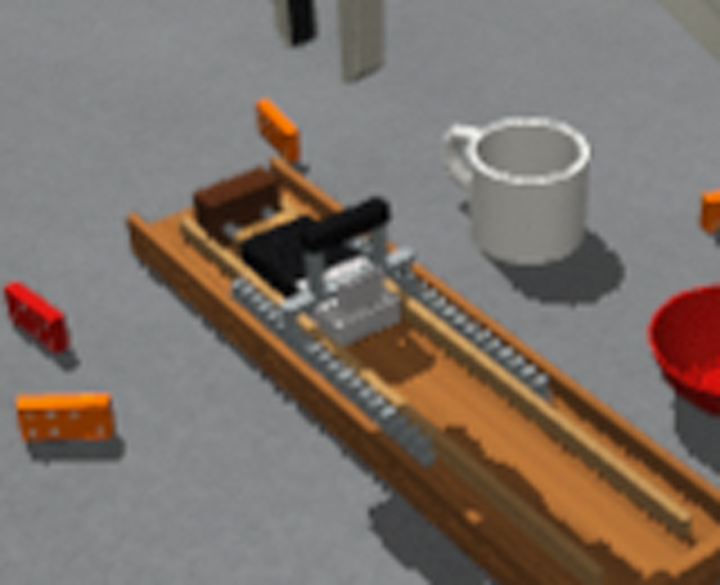

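```bash
python3 - <<'E'
from h import *
T=tcp(); w=eyes.snapshot("wrist"); sd=eyes.snapshot("side"); sc=eyes.snapshot("scene")
c=np.array([526.5,64.6,0]);ya=np.array([-.325,.946,0])
g=c+57*ya;
for z in(83,91.5):
    p=g+[0,0,z]; print(z,proj("wrist",p,T),proj("side",p),proj("scene",p))
a,b=[int(x) for x in proj("side",g+[0,0,83])];i1=cv2.resize(sd[b-30:b+30,a-30:a+30],(480,480),interpolation=cv2.INTER_CUBIC);print(a-30,b-30)
cv2.imwrite("pics/v1.png",i1)
E
```

```text
83 (np.float64(260.58745431080155), np.float64(191.11492565257763)) (np.float64(226.02210948246497), np.float64(179.519975007143)) (np.float64(300.4026712198759), np.float64(217.11398433737997))
91.5 (np.float64(260.36057415135355), np.float64(194.08335291428202)) (np.float64(225.87925469429072), np.float64(176.73278056512373)) (np.float64(300.70352987777466), np.float64(214.99989344369675))
196 149
```

View pics/v1.png

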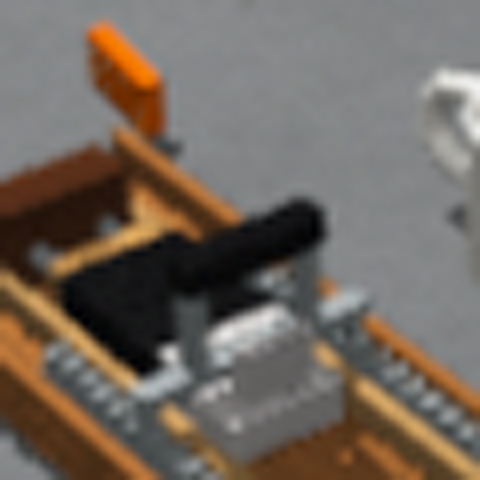

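```bash
python3 -c "
from rig import workorder; print(workorder.hand_in())"
```

```text
the job is handed in; nothing more can be done
None
```

I pinched the grip and raised the bar about 13–14 mm. I then slid the keeper along until the row closed up and the pad gave about 11–12 mm of its 26 mm. The teeth were over a notch at that point, so I lowered the bar into it, let go and backed the gripper off, then handed the job in at about 11 s.

What the last checks showed:
- **Bar:** before I let go it was about 1 mm from fully down, with no push upward from a land. The side picture afterwards puts the grip where it should be when fully down.
- **Keeper and row:** the last wrist picture shows the keeper against the row and the row against the pressed pad. It looks upright, and the arm is clear.
- **Pressure on the row:** I could not measure this directly. From the pad's estimated give I work it out at about 4.5 N, with a few millimetres of uncertainty in where the pad face lies. The wrist force along the tray, at 3–6.6 N in total while the pad was pressed, fits that but includes the keeper's drag.
- **Bystanders:** the arm never came near the cup, glass or bowl, and the cup and bowl look unmoved in the last pictures. The glass was out of view.

No check failed. The arm felt a sideways load of about 4–5 N during the slide, and it was gone after I let go.

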